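# Seat a specimen mount in its carrier and present it to the inspection camera

### The job

Of the three cast specimen mounts, take the oblong one and set it down (do not drop it) flat and fully home in the rectangular pocket of the metal carrier on the counter, and let go of it. Then lift the carrier by its upright grip tab and present the mount to the inspection camera: upper face centred on the lens's line of sight 140 mm in front of the lens, carrier level, squared up to the camera with its grip end pointing away from it. Finish while still holding it there, with the mount still seated; do not touch the camera, and leave the other mounts and the things lying around where they are.

Things in the scene. Friction and masses are not known exactly. Their poses are not given: they have to be found in the camera images.
- mount_oblong: the oblong specimen mount: white cast block, 56 (x) x 36 (y) x 24 (z) mm, edges rounded, about 60 g, a terracotta sherd section showing in the upper face. Origin at the centre of its underside, x along the long side, z up. It lies loose on the wooden part of the counter beside the other two mounts; the three swap places from start to start.
- mount_face (a point): the centre of the oblong mount's upper face, 24 mm above its origin
- mount_square: another white mount, square, 36 x 36 x 24 mm; not wanted, leave it alone. Origin at the centre of its underside.
- mount_round: another white mount, round, 38 mm across, 24 mm high; not wanted, leave it alone. Origin at the centre of its underside.
- carrier: the loose metal carrier on the tiled end of the counter (tiles about 4 mm lower than the wooden part), about 200 g: a plate 5 mm thick, 56 mm wide (y), from x = -115 to x = +40 mm, with a shallow rectangular pocket at the +x end and an upright grip tab at the -x end. Origin on the underside below the pocket's centre, x points from the tab to the pocket, z up.
- pocket (a point): the centre of the pocket's floor, 5 mm above the carrier's underside; axes as the carrier's. The pocket is 60 (x) x 40 (y) mm inside; its rim is about 8 mm wide and stands 6 mm above the pocket floor.
- grip_top (a point): the centre of the top of the grip tab, at x = -95 mm, z = 62 mm in the carrier's frame. The tab is 14 (x) x 30 (y) mm and rises from a foot block whose top is 11 mm above the carrier's underside.
- inspection_camera: the inspection camera, fixed on the counter at the back: dark base plate 110 x 110 mm, post 364 mm high, black camera head that looks towards its own -x and 35 degrees down. Origin at counter height straight below the middle of the lens's front, which lies at x = 0, z = 280 mm; z up; the post stands at x = +110 mm.
- focus (a point): the point in the air where the centre of the mount's upper face shall be held: on the line of sight, 140 mm from the lens, at x = -115 mm, z = 200 mm in the camera's frame; axes as the camera's. The carrier's x axis is to point along the camera's x axis (tab away from the camera).
- vial: glass sample vial with a screw cap, 29 mm across, 72 mm high, standing; leave it alone. Origin at the centre of its underside.
- dish: clear petri dish with fragments, 66 mm across, 13 mm high; leave it alone. Origin at the centre of its underside.
- loupe_steel: small folding loupe, 28 x 36 x 15 mm; leave it alone. Origin at the centre of its underside.
- concretion: brown lump of iron concretion, 38 x 41 x 23 mm; leave it alone. Origin at the centre of its underside.
- dropper: dropper bottle, 34 mm across, 102 mm high, standing; leave it alone. Origin at the centre of its underside.

How it is judged:
By the outcome, as a careful person would: the job done as asked, in the order asked, and still so for the second after the job is handed in, while the arm keeps its last pose, push and grip.
It also fails if it takes over 61 s, if anything falls off the work surface, if the arm or the gripper's body presses on something with over 40 N, if the wrist force passes 120 N, or if a joint passes its speed limit or range.

### The arm

A 6-joint arm with a two-finger parallel gripper is mounted at the origin on a cart in front of the work surface, level with it; the furniture and walls round the work are solid. World frame = base frame: x ahead of the robot, y to its left, z up, the work surface at z = 0. Lengths are in m, angles in rad, forces in N, time in s.
With the tool pointing down it reaches from about 0.35 to 0.975 m from the base axis. Payload 17.4 kg.
Tool frame: the origin (TCP) lies midway between the tips of the shut fingers; the grasp point (between the pads) lies manip.grasp_offset behind it (manip.grasp_offset is the distance from the TCP to the grasp point, in m); z points along the fingers, y is the line along which they close (so a half turn about z gives the same grasp; the last joint's range is limited). The gripper opens to 85 mm and grips with 20 to 120 N. Pads are 22 mm wide; open, the fingers measure 114 mm over their backs; the gripper's body (76 mm by 85 mm) begins 54 mm behind the grasp point. The pads swing forward as they close: fully open they stand 13 mm farther back than shut.
Start: joints at [1.232, 0.116, 1.442, -0, 1.584, -0.038], TCP at [0.2, 0.645, 0.231] pointing down, gripper open.
Joint ranges: [-2.83, 2.83], [-0.83, 2.19], [0.07, 2.5], [-1.14, 4.28], [0.01, 3], [-2.97, 2.97]. Speed limits (rad/s): [1.89, 1.89, 2.22, 3.14, 3.14, 3.14].

### API

Orientations are given as a unit quaternion [x, y, z, w].
In Python, from bench import manip gives the robot as it stands.
- The arm moves only by the tool apply_moves, never from a script. Its argument "plan" is text: rows parted by semicolons, each of 5 numbers parted by spaces: the finger opening in cm, from 0 to 8.54, then the shift along the tool's x, y, z in cm, then the turn about the tool's z in degrees. A call has 1 to 12 rows; each row shifts and turns the commanded pose from where the row before left it, along the tool's axes as they then stand; what a row does not reach is not made up. A row lasts 1/10 s, in which the tool goes at most 50 mm and 8.59 degrees, less where a joint would pass 70% of its speed; a pose out of reach is approached as far as the arm can. A call with a gripper value outside its range is refused whole. The fingers move at their own pace and stop on an object; "grip_force" is the grip in N (left out, the last holds). Time passes only in rows, so rows that do not move let the fingers close. It gives the time, the measured TCP pose, the force, the opening and the grip force at its end, in the units of the state.
- manip.get_state(): the state, without advancing time (a new reading comes with each control period).
- manip.snapshot(name): name is "scene" or "side" or "wrist"; returns a dict with "color" (400x640x3 uint8, red, green, blue), "K" (3x3 intrinsics, pixels), "k1" (the pictures are not rectified: a ray, as slopes to the right and down, at radius r is drawn at 1 + k1 r^2 times it, then the intrinsics apply), "rvec" (rotation vector, rad) and "tvec" (3), from world to camera coordinates, as OpenCV has them. Camera axes: x right, y down, z forward; pixel columns grow to the right and rows downward; lengths in m; the calibration is good to about 2 mm. A picture is of the moment at which its call begins. There is no depth.
- manip.close_job(): hands the job in; it is judged then, once.
The state is a dict: "t": time; "joint_pos": joint angles; "joint_velocities": joint speeds; "joint_efforts": joint torques, N m; "tcp_pos": TCP position; "tcp_rot": TCP orientation; "contact_force": force on the tool from outside, world axes, zero at the start; "ft_torque": the same for the moment, N m; "opening": finger opening in m; "grip_force": force on a finger pad.
Only numpy, scipy, OpenCV 4.12 (cv2) and the standard library are available. Lean on these libraries where they do the work, as an engineer would, in place of code of your own. Each camera call takes 0.05 s, during which the arm holds its last target. There are 200 camera calls.

## Working session

There is one attempt and no reset: what is moved stays moved. The work goes in short steps, Python scripts to look and compute and a tool call to move; the robot and the scene stay as the last step left them, time stands still between calls to the robot, and variables do not carry over. Pictures are saved under pics/ and viewed, at most 10 in all, crops included, and the job is handed in when it is done.

Besides the shell and the picture viewer there is one more tool, called after "Request:" as name(argument=value, ...), one argument or row to a line, values as JSON. apply_moves: Moves the arm, as the interface text tells. Its arguments: {"type":"object","properties":{"plan":{"type":"string"},"grip_force":{"type":"number"}},"required":["plan"]}

```bash
ls; mkdir -p pics
cat > h.py <<'E'
import cv2,numpy as np
from scipy.spatial.transform import Rotation as R
from bench import manip
def snap(n,f=None):
    s=manip.snapshot(n)
    if f: cv2.imwrite('pics/'+f,s['color'][:,:,::-1])
    return s
def dist(s): return np.array([s['k1'],0,0,0,0],float)
def rays(s,uv):
    p=cv2.undistortPointsIter(np.array(uv,float).reshape(-1,1,2),np.array(s['K']),dist(s),None,None,(3,50,1e-9)).reshape(-1,2)
    M=cv2.Rodrigues(np.array(s['rvec'],float))[0]
    d=np.c_[p,np.ones(len(p))]@M
    return -M.T@np.array(s['tvec'],float).ravel(),d
def plane(s,uv,z):
    c,d=rays(s,uv); return c+d*((z-c[2])/d[:,2])[:,None]
def proj(s,P):
    return cv2.projectPoints(np.array(P,float).reshape(-1,1,3),np.array(s['rvec'],float),np.array(s['tvec'],float),np.array(s['K']),dist(s))[0].reshape(-1,2)
E
python3 - <<'E'
from h import *
np.set_printoptions(precision=4,suppress=True)
print(manip.grasp_offset, manip.get_state())
im=[]
for n in("scene","side","wrist"):
    s=snap(n,n+'0.png'); print(n,s['k1'],s['K'][0],rays(s,[[320,200]]))
E
```

```text
pics
0.0187 {'t': 0.0, 'joint_pos': array([ 1.2322,  0.1165,  1.4423, -0.    ,  1.584 , -0.0378]), 'joint_velocities': array([ 0.0007, -0.0014,  0.0029, -0.0007,  0.0022,  0.0003]), 'joint_efforts': array([ -0.0054, -73.1977, -63.2498,  -0.0003,   0.0061,  -0.    ]), 'tcp_pos': array([0.1999, 0.6445, 0.2306]), 'tcp_rot': array([ 0.1499,  0.9887, -0.0006, -0.0001]), 'contact_force': array([-0.0753, -0.7415, -0.3758]), 'ft_torque': array([-0.0047,  0.007 , -0.0063]), 'grip_force': 0.0, 'opening': 0.08556450825448678}
scene -0.1087090939066682 [432.8956   0.     318.6981] (array([0.87  , 0.2273, 1.0237]), array([[-0.3255, -0.4361, -0.839 ]]))
side 0.002941914390214646 [390.6743   0.     320.5008] (array([0.4412, 0.6098, 0.5044]), array([[ 0.1136, -0.9077, -0.404 ]]))
wrist 0.0011329774086099298 [293.3352   0.     320.2032] (array([0.1293, 0.6662, 0.3733]), array([[ 0.2835, -0.0911, -0.9547]]))
```

View pics/scene0.png

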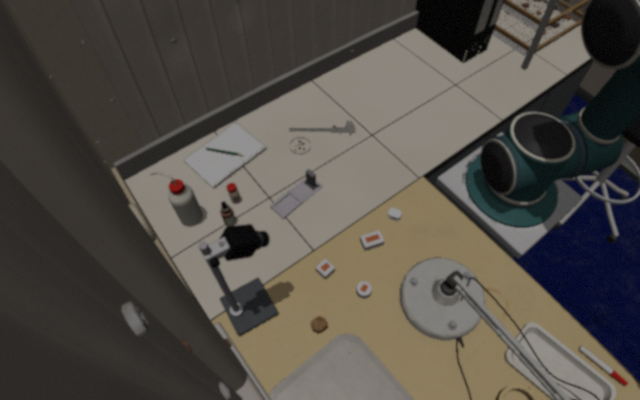

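View pics/side0.png

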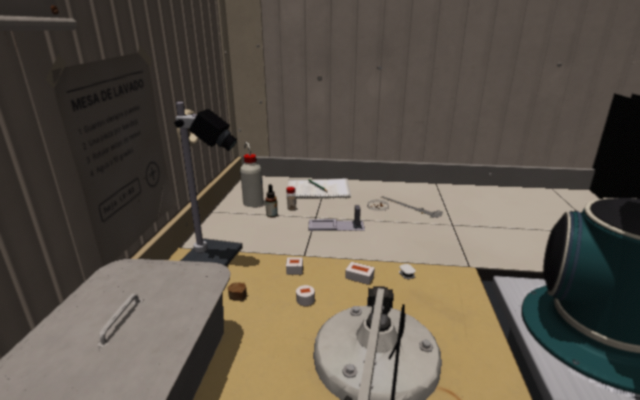

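The scene view shows the oblong mount at (372,240), the square one at (325,268), the round one at (364,289), the carrier at (297,197) with its tab at (311,180), and the inspection camera's head at (240,240) with its base at (248,306). The side view agrees. I'll take rough positions now and refine them with the wrist camera.

Run:
```python
from h import *
np.set_printoptions(precision=3,suppress=True)
s=snap("scene");d=snap("side");w=snap("wrist")
print('oblong',plane(s,[[372,240]],.024),plane(d,[[360,270]],.024))
print('carrier corners',plane(s,[[272,211],[288,216],[319,183]],.0))
print('tab',plane(s,[[311,172]],.058),plane(d,[[357,207]],.058))
print('cam base corners',plane(s,[[219,299],[263,282],[277,314],[233,332]],.005))
print('others',plane(s,[[325,268],[364,289],[319,325],[395,214],[300,146],[232,195],[226,215]],.015))
st=manip.get_state();r=R.from_quat(st['tcp_rot']).as_matrix();print(r)
c,dd=rays(w,[[320,200]]);M=cv2.Rodrigues(np.array(w['rvec'],float))[0]
print('cam in tool',r.T@(c-st['tcp_pos']),'\n',(M@r).T)
```

```text
oblong [[ 0.45  -0.111  0.024]] [[ 0.444 -0.108  0.024]]
carrier corners [[ 0.601 -0.357  0.   ]
 [ 0.575 -0.317  0.   ]
 [ 0.44  -0.353  0.   ]]
tab [[ 0.459 -0.364  0.058]] [[ 0.461 -0.358  0.058]]
cam base corners [[ 0.85  -0.222  0.005]
 [ 0.737 -0.194  0.005]
 [ 0.756 -0.104  0.005]
 [ 0.865 -0.131  0.005]]
others [[ 0.593 -0.126  0.015]
 [ 0.551 -0.023  0.015]
 [ 0.693 -0.019  0.015]
 [ 0.344 -0.136  0.015]
 [ 0.409 -0.489  0.015]
 [ 0.665 -0.461  0.015]
 [ 0.712 -0.415  0.015]]
[[-0.955  0.296 -0.   ]
 [ 0.296  0.955 -0.   ]
 [ 0.    -0.    -1.   ]]
cam in tool [ 0.074 -0.    -0.143] 
 [[-0.001 -0.957 -0.291]
 [ 1.    -0.001 -0.002]
 [ 0.001 -0.291  0.957]]
```

View pics/wrist0.png

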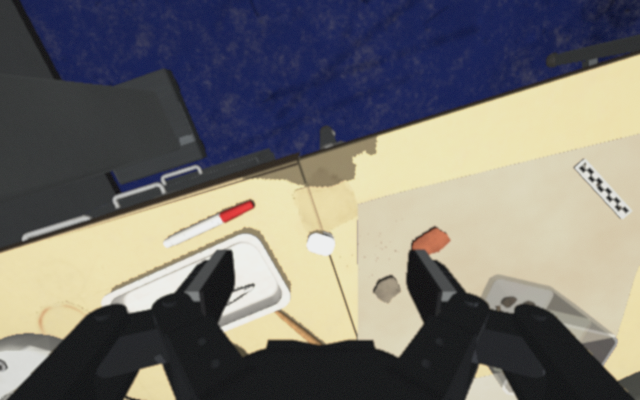

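The wrist view at the start pose shows the tray, pen and sherds, none of which matter here, and the lamp base at the lower left (20,370). Before crossing I'll triangulate the lamp, which stands between the start pose and the mounts.

Run:
```python
from h import *
np.set_printoptions(precision=3,suppress=True)
s=snap("scene");d=snap("side")
def tri(a,b):
    c1,d1=rays(s,[a]);c2,d2=rays(d,[b]);d1=d1[0];d2=d2[0]
    t=np.linalg.lstsq(np.c_[d1,-d2],c2-c1,rcond=None)[0];p=c1+d1*t[0];q=c2+d2*t[1];return (p+q)/2,np.linalg.norm(p-q)
print('lampjoint',tri([453,277],[380,291]));print('lamp base',plane(s,[[442,297]],.03))
c,r=rays(d,[[368,395],[372,350]]);c1,r1=rays(s,[[555,375],[500,325]])
for z in(.1,.15,.2,.3,.4):print(z,(c+r*((z-c[2])/r[:,2])[:,None])[:, :2],(c1+r1*((z-c1[2])/r1[:,2])[:,None])[:,:2])
print('head',tri([265,239],[233,145]),tri([210,250],[187,121]), tri([311,171],[357,206]))
im=np.hstack([cv2.resize(s['color'][150:345,190:440],None,fx=2.4,fy=2.4)[:, :600]])
cv2.imwrite('pics/c1.png',im[:,:,::-1])
```

```text
lampjoint (array([0.412, 0.106, 0.13 ]), np.float64(0.0013487732169747619))
lamp base [[0.42  0.112 0.03 ]]
0.1 [[0.426 0.27 ]
 [0.422 0.198]] [[0.385 0.396]
 [0.397 0.247]]
0.15 [[0.428 0.312]
 [0.424 0.248]] [[0.412 0.387]
 [0.422 0.246]]
0.2 [[0.43  0.354]
 [0.426 0.299]] [[0.438 0.378]
 [0.448 0.245]]
0.3 [[0.434 0.438]
 [0.431 0.401]] [[0.49  0.36 ]
 [0.499 0.243]]
0.4 [[0.437 0.522]
 [0.436 0.503]] [[0.543 0.341]
 [0.55  0.24 ]]
head (array([ 0.72 , -0.153,  0.28 ]), np.float64(0.0018932218088909987)) (array([ 0.822, -0.172,  0.324]), np.float64(0.00021675239749816534)) (array([ 0.46 , -0.364,  0.059]), np.float64(0.004043398941686421))
```

View pics/c1.png

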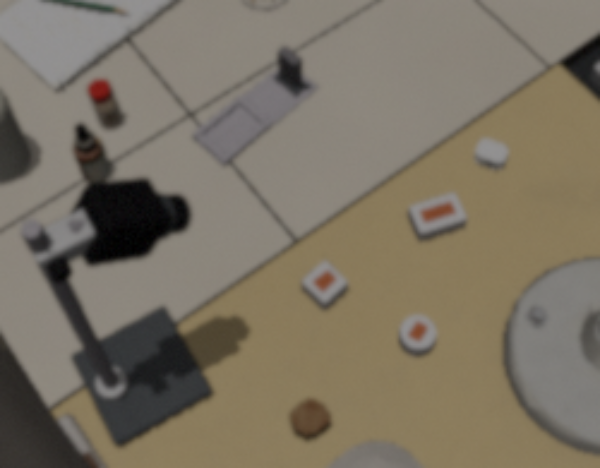

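The crop shows the oblong mount at crop (438,215). The carrier's pocket is at (225,130) and its tab at (290,70). The camera's lens end is at (180,212), pointing roughly towards the robot. The lamp's highest point near my route is about 0.25 m, so I'll rise to about 0.43 m and cross above it.

```bash
cat >> h.py <<'E'
def yaw():
    r=R.from_quat(manip.get_state()['tcp_rot']).as_matrix(); return np.degrees(np.arctan2(r[1,0],r[0,0]))
def plan(goal,y1,n,op,p0=None,y0=None):
    """straight line, even turn; tool x yaw in deg; print rows (tool down)"""
    p=manip.get_state()['tcp_pos'] if p0 is None else np.array(p0,float); y=yaw() if y0 is None else y0
    t=-((y1-y+180)%360-180)/n if abs(y1-y)<=180 else -(y1-y)/n
    d=(np.array(goal)-p)/n*100; out=[]
    for i in range(n):
        a=np.radians(y); c,s=np.cos(a),np.sin(a)
        out.append("%g %.2f %.2f %.2f %.2f"%(op,d[0]*c+d[1]*s,d[0]*s-d[1]*c,-d[2],t)); y-=t
    print('; '.join(out))
E
python3 - <<'E'
from h import *
print(yaw())
plan([.2,.645,.431],162.8-40,5,8.5,[.2,.645,.231],162.8)
plan([.32,.45,.431],122.8-56,7,8.5,[.2,.645,.431],122.8)
plan([.36,.03,.431],0,12,8.5,[.32,.45,.431],66.8)
E
```

```text
162.76402152282165
8.5 0.00 0.00 -4.00 8.00; 8.5 0.00 0.00 -4.00 8.00; 8.5 0.00 0.00 -4.00 8.00; 8.5 0.00 0.00 -4.00 8.00; 8.5 0.00 0.00 -4.00 8.00
8.5 -3.27 -0.07 -0.00 8.00; 8.5 -3.25 0.39 -0.00 8.00; 8.5 -3.16 0.84 -0.00 8.00; 8.5 -3.02 1.27 -0.00 8.00; 8.5 -2.81 1.68 -0.00 8.00; 8.5 -2.55 2.05 -0.00 8.00; 8.5 -2.24 2.38 -0.00 8.00
8.5 -3.09 1.69 -0.00 5.57; 8.5 -2.91 1.98 -0.00 5.57; 8.5 -2.70 2.25 -0.00 5.57; 8.5 -2.47 2.50 -0.00 5.57; 8.5 -2.22 2.73 -0.00 5.57; 8.5 -1.94 2.93 -0.00 5.57; 8.5 -1.65 3.11 -0.00 5.57; 8.5 -1.34 3.25 -0.00 5.57; 8.5 -1.02 3.37 -0.00 5.57; 8.5 -0.69 3.45 -0.00 5.57; 8.5 -0.35 3.50 -0.00 5.57; 8.5 -0.01 3.52 -0.00 5.57
```

Request:
apply_moves(
  plan="8.5 0 0 -4 8; 8.5 0 0 -4 8; 8.5 0 0 -4 8; 8.5 0 0 -4 8; 8.5 0 0 -4 8; 8.5 -3.3 -0.1 0 8; 8.5 -3.2 0.4 0 8; 8.5 -3.2 0.8 0 8; 8.5 -3 1.3 0 8; 8.5 -2.8 1.7 0 8; 8.5 -2.5 2 0 8; 8.5 -2.2 2.4 0 8",
)

```text
t: 1.6
tcp_pos: [0.3202, 0.4492, 0.4314]
tcp_rot: [0.837, 0.548, 0.0, -0.0]
contact_force: [-0.1, 0.0, 0.1]
opening: 0.0852
grip_force: 0.0
```

Request:
apply_moves(
  plan="8.5 -3.1 1.7 0 5.6; 8.5 -2.9 2 0 5.6; 8.5 -2.7 2.2 0 5.6; 8.5 -2.5 2.5 0 5.6; 8.5 -2.2 2.7 0 5.6; 8.5 -1.9 2.9 0 5.6; 8.5 -1.6 3.1 0 5.6; 8.5 -1.3 3.2 0 5.6; 8.5 -1 3.4 0 5.6; 8.5 -0.7 3.5 0 5.6; 8.5 -0.3 3.5 0 5.6; 8.5 0 3.5 0 5.6",
)

```text
t: 2.8
tcp_pos: [0.359, 0.0299, 0.4315]
tcp_rot: [1.0, -0.006, 0.0, -0.0]
contact_force: [0.1, 1.1, -0.1]
opening: 0.0853
grip_force: 0.0
```

Request:
apply_moves(
  plan="8.5 0.6 1.8 2.5 0; 8.5 0.6 1.8 3 0; 8.5 0.6 1.8 3.5 0; 8.5 0.6 1.8 3.5 0; 8.5 0.6 1.7 3.5 0; 8.5 0.6 1.7 3.5 0; 8.5 0.5 1.7 3.5 0; 8.5 0.5 1.7 3.5 0; 8.5 0 0 0 0; 8.5 0 0 0 0",
)

```text
t: 3.8
tcp_pos: [0.4041, -0.109, 0.1667]
tcp_rot: [1.0, -0.004, -0.0, -0.0]
contact_force: [0.6, -0.1, 0.8]
opening: 0.0851
grip_force: 0.0
```

```bash
cat >> h.py <<'E'
def blob(s,mask,near,thr=60):
    n,l,st,ce=cv2.connectedComponentsWithStats(mask.astype(np.uint8))
    k=[i for i in range(1,n) if st[i,4]>thr]
    i=min(k,key=lambda i:np.hypot(*(ce[i]-near))); c=max(cv2.findContours((l==i).astype(np.uint8),0,1)[0],key=len)
    return c.reshape(-1,2).astype(float),st[i],ce[i]
E
python3 - <<'E'
from h import *
np.set_printoptions(precision=4,suppress=True)
w=snap("wrist","wrist1.png"); st=manip.get_state(); print(st['tcp_pos'],yaw())
print(proj(w,[[.447,-.11,.024],[.593,-.126,.024]]))
E
```

```text
[ 0.4046 -0.1089  0.1677] -0.4457153463477393
[[320.0895 142.9952]
 [338.0095 -38.2303]]
```

View pics/wrist1.png

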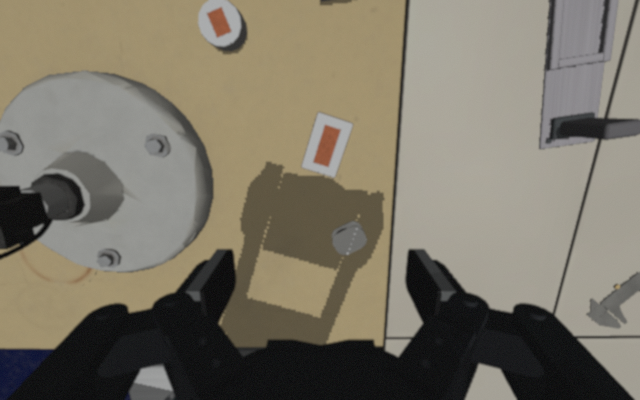

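The wrist view shows the oblong mount at (327,145) with its long axis slightly tilted, the round mount at (220,23) and the loupe at (350,238). The carrier's tab end is at the right, around (580,130). Next I measure the mount's top face.

```bash
cat >> h.py <<'E'
def mount(w,near,z):
    im=w['color'].astype(int); hsv=cv2.cvtColor(w['color'],cv2.COLOR_RGB2HSV)
    red=(im[:,:,0]-im[:,:,2]>70)&(hsv[:,:,1]>130)
    wh=(hsv[:,:,1]<45)&(hsv[:,:,2]>165)
    for nm,m in(('red',red),('white|red',wh|red)):
        c,s,ce=blob(w,m,near); P=plane(w,c,z)[:,:2]*1000
        (cx,cy),(a,b),an=cv2.minAreaRect(P.astype(np.float32))
        if a<b: an+=90
        print(nm,s,ce,'c %.1f %.1f size %.1f %.1f long yaw %.1f'%(cx,cy,max(a,b),min(a,b),(an+90)%180-90))
E
python3 - <<'E'
from h import *
w=snap("wrist"); mount(w,[327,145],.024)
g=cv2.cvtColor(w['color'],cv2.COLOR_RGB2HSV); print(g[145,305:350:4].tolist())
E
```

```text
red [315 127  24  38 485] [326.43917526 145.90309278] c 444.2 -115.8 size 34.6 12.8 long yaw -18.4
white|red [ 303  115   48   62 1114] [326.7064632  144.71095153] c 444.6 -115.9 size 52.8 32.7 long yaw -18.6
[[20, 79, 161], [0, 0, 165], [110, 4, 175], [15, 3, 164], [9, 150, 141], [9, 150, 141], [9, 147, 147], [9, 146, 145], [0, 0, 171], [90, 3, 174], [21, 11, 161], [21, 81, 161]]
```

Run:
```python
from h import *
plan([.4444,-.1159,.04],-18.5,6,8.5); plan([.4444,-.1159,.008],-18.5,3,6,[.4444,-.1159,.04],-18.5)
```

```text
8.5 0.66 0.11 2.14 3.01; 8.5 0.67 0.08 2.14 3.01; 8.5 0.67 0.04 2.14 3.01; 8.5 0.67 0.01 2.14 3.01; 8.5 0.67 -0.03 2.14 3.01; 8.5 0.67 -0.06 2.14 3.01
6 0.00 -0.00 1.07 -0.00; 6 0.00 -0.00 1.07 -0.00; 6 0.00 -0.00 1.07 -0.00
```

Request:
apply_moves(
  plan="8.5 0.66 0.11 2.1 3; 8.5 0.67 0.08 2.1 3; 8.5 0.67 0.04 2.1 3; 7.5 0.67 0.01 2.2 3; 7 0.67 -0.03 2.1 3; 7 0.67 -0.06 2.2 3; 7 0 0 0 0; 7 0 0 1.1 0; 7 0 0 1.1 0; 7 0 0 1 0; 7 0 0 0 0; 7 0 0 0 0",
  grip_force=40,
)

```text
t: 5.1
tcp_pos: [0.4439, -0.1161, 0.0064]
tcp_rot: [0.987, -0.16, -0.0, 0.0]
contact_force: [0.5, 0.1, 0.6]
opening: 0.0698
grip_force: 0.0
```

Run:
```python
from h import *
st=manip.get_state();print(st['tcp_pos'],yaw(),st['opening'],st['contact_force'])
w=snap("wrist","wrist2.png")
```

```text
[ 0.44393808 -0.11609908  0.00643789] -18.423651759906722 0.06978079709366186 [0.53130786 0.05916257 0.55058167]
```

View pics/wrist2.png

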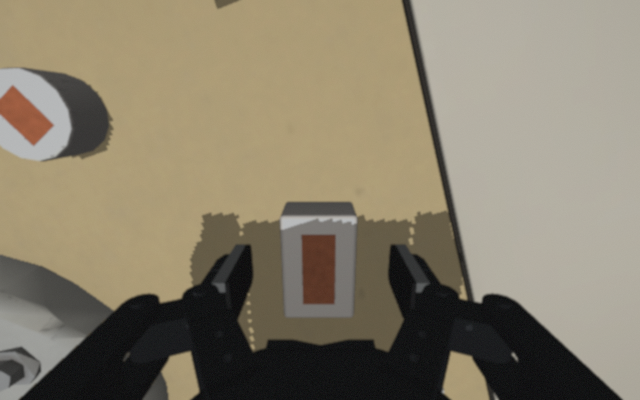

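The mount stands squarely between the open fingers, with its sherd centre at (319,270), so I raise the tool 2 mm and close.

Request:
apply_moves(
  plan="6 0 0 -0.2 0; 3 0 0 0 0; 3 0 0 0 0; 3 0 0 0 0; 3 0 0 0 0; 3 0 0 0 0; 3 0 0 0 0; 3 0 0 0 0; 3 0 0 0 0",
  grip_force=40,
)

```text
t: 6.05
tcp_pos: [0.4443, -0.1162, 0.009]
tcp_rot: [0.987, -0.16, 0.0, 0.0]
contact_force: [-2.5, 0.2, 6.9]
opening: 0.035
grip_force: 40.8
```

Run:
```python
from h import *
np.set_printoptions(precision=4,suppress=True)
w=snap("wrist"); mount(w,[319,270],.024); st=manip.get_state();print(st['tcp_pos'],yaw(),st['opening'],st['grip_force'])
```

```text
red [   2   89   55   55 1380] [ 28.9333 116.0145] c 550.7 -23.7 size 18.6 12.3 long yaw 18.9
white|red [284 216  73  11 347] [313.8617 218.6311] c 467.6 -124.4 size 33.7 5.0 long yaw 71.5
[ 0.4443 -0.1162  0.0089] -18.43360085453007 0.03496065700958074 40.77396333217621
```

Run:
```python
from h import *
plan([.445,-.36,.2],12,7,3,[.4443,-.1162,.129],-18.4)
```

```text
3 1.11 3.30 -1.01 -4.34; 3 0.86 3.38 -1.01 -4.34; 3 0.60 3.43 -1.01 -4.34; 3 0.34 3.47 -1.01 -4.34; 3 0.07 3.48 -1.01 -4.34; 3 -0.19 3.48 -1.01 -4.34; 3 -0.45 3.45 -1.01 -4.34
```

Request:
apply_moves(
  plan="3 0 0 -1 0; 3 0 0 -3 0; 3 0 0 -4 0; 3 0 0 -4 0; 3 1.1 3.3 -1 -4.3; 3 0.9 3.4 -1 -4.3; 3 0.6 3.4 -1 -4.4; 3 0.3 3.5 -1 -4.3; 3 0.1 3.5 -1 -4.4; 3 -0.2 3.5 -1 -4.3; 3 -0.5 3.4 -1 -4.4; 3 0 0 0 0",
)

```text
t: 7.3
tcp_pos: [0.4436, -0.3633, 0.1998]
tcp_rot: [0.995, 0.104, 0.0, 0.001]
contact_force: [-0.6, 1.8, 0.1]
opening: 0.0349
grip_force: 40.2
```

Request:
apply_moves(
  plan="3 0 0 0 0; 3 0 0 0 0; 3 0 0 0 0",
)

```text
t: 7.6
tcp_pos: [0.444, -0.3592, 0.1982]
tcp_rot: [0.995, 0.104, -0.0, -0.0]
contact_force: [0.1, 0.5, -0.6]
opening: 0.0349
grip_force: 40.2
```

Run:
```python
from h import *
np.set_printoptions(precision=4,suppress=True)
w=snap("wrist","wrist3.png"); st=manip.get_state();print(st['tcp_pos'],yaw(),st['opening'],st['grip_force'],st['contact_force'])
```

```text
[ 0.4441 -0.3592  0.1983] 11.999747399390666 0.03505265998369659 40.192437171936035 [-0.3596  0.3116 -0.5983]
```

View pics/wrist3.png

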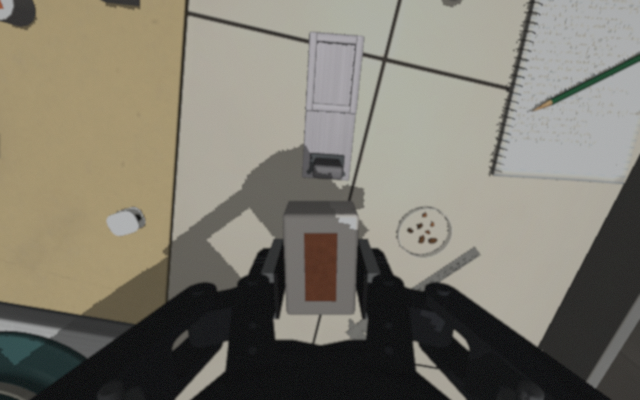

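The wrist view shows the mount held upright and centred at (320,270). The carrier lies ahead of it, with its outline corners near (310,32), (363,36), (350,180) and (302,178), and its tab at (326,165). Next I measure the plate and the pocket.

Run:
```python
from h import *
w=snap("wrist"); im=w['color'].astype(int)
for r,c0,c1 in((75,300,372),(145,294,362)): print(r,[ (c,*im[r,c]) for c in range(c0,c1,3)])
print([(r,*im[r,335]) for r in range(26,120,2)])
```

```text
75 [(300, np.int64(175), np.int64(172), np.int64(159)), (303, np.int64(175), np.int64(174), np.int64(161)), (306, np.int64(153), np.int64(151), np.int64(142)), (309, np.int64(163), np.int64(161), np.int64(164)), (312, np.int64(163), np.int64(160), np.int64(165)), (315, np.int64(148), np.int64(146), np.int64(150)), (318, np.int64(165), np.int64(162), np.int64(167)), (321, np.int64(166), np.int64(163), np.int64(167)), (324, np.int64(163), np.int64(161), np.int64(165)), (327, np.int64(163), np.int64(161), np.int64(166)), (330, np.int64(164), np.int64(162), np.int64(166)), (333, np.int64(163), np.int64(161), np.int64(165)), (336, np.int64(161), np.int64(160), np.int64(164)), (339, np.int64(165), np.int64(162), np.int64(166)), (342, np.int64(168), np.int64(166), np.int64(170)), (345, np.int64(165), np.int64(163), np.int64(166)), (348, np.int64(161), np.int64(158), np.int64(162)), (351, np.int64(141), np.int64(139), np.int64(143)), (354, np.int64(159), np.int64(157), np.int64(161)), (357, np.int64(162), np.int64(160), np.int64(164)), (360, np.int64(150), np.int64(151), np.int64(145)), (363
[... 3058 characters left out ...]
int64(160), np.int64(164)), (94, np.int64(160), np.int64(159), np.int64(162)), (96, np.int64(161), np.int64(160), np.int64(163)), (98, np.int64(160), np.int64(158), np.int64(162)), (100, np.int64(161), np.int64(158), np.int64(163)), (102, np.int64(161), np.int64(158), np.int64(163)), (104, np.int64(151), np.int64(148), np.int64(153)), (106, np.int64(168), np.int64(165), np.int64(170)), (108, np.int64(171), np.int64(168), np.int64(172)), (110, np.int64(154), np.int64(152), np.int64(155)), (112, np.int64(142), np.int64(140), np.int64(143)), (114, np.int64(162), np.int64(160), np.int64(164)), (116, np.int64(161), np.int64(160), np.int64(162)), (118, np.int64(162), np.int64(159), np.int64(163))]
```

```bash
cat >> h.py <<'E'
def carrier(w,near,zr,yaw0,rows):
    """width/far edge from the lilac mask at rim height; returns pocket centre xy (mm), yaw"""
    im=w['color'].astype(float); m=cv2.blur(im[:,:,2]-im[:,:,1],(3,3))>-3
    m=m&(im.sum(2)>330)
    c,s,ce=blob(w,cv2.morphologyEx(m.astype(np.uint8),cv2.MORPH_OPEN,np.ones((3,3))),near,400)
    print('blob',s,ce)
    P=plane(w,c,zr)[:,:2]*1000; rr=(c[:,1]>=rows[0])&(c[:,1]<rows[1])
    y=yaw0
    for _ in range(4):
        a=np.radians(y);e=np.array([np.cos(a),np.sin(a)]);n=np.array([-e[1],e[0]])
        u,v=P@e,P@n; mid=np.median(v[rr]); L=rr&(v>mid+15);Rr=rr&(v<mid-15)
        if _<3: y+=np.degrees((np.polyfit(u[L],v[L],1)[0]+np.polyfit(u[Rr],v[Rr],1)[0])/2)
    f=(abs(v-(v[L].mean()+v[Rr].mean())/2)<20); far=np.median(u[f&(u>u[rr].max()-8)])
    vm=(v[L].mean()+v[Rr].mean())/2
    print('yaw %.2f width %.1f slopes'%(y,v[L].mean()-v[Rr].mean()),'far u %.1f max %.1f min %.1f'%(far,u.max(),u.min()))
    C=e*(far-40)+n*vm; print('pocket from far edge',C); return C,y,m
E
python3 - <<'E'
from h import *
w=snap("wrist"); C,y,m=carrier(w,[335,90],.007,8,(40,112))
a=np.radians(y);e=np.array([np.cos(a),np.sin(a)]);n=np.array([-e[1],e[0]])
# line samples along carrier axis and across, world grid at rim height
g=cv2.cvtColor(w['color'],cv2.COLOR_RGB2GRAY).astype(np.float32)
def prof(d,o,ts,off):
    q=np.array([np.mean([cv2.remap(g,*[k.reshape(1,1).astype(np.float32) for k in proj(w,[[*((C+d*t+o*k2)/1000),.007]])[0]],cv2.INTER_LINEAR)[0,0] for k2 in off]) for t in ts]); return q.astype(int)
print('x',list(zip(range(-48,46),prof(e,n,range(-48,46),range(-12,13,4)))))
print('y',list(zip(range(-34,35),prof(n,e,range(-34,35),range(-20,21,4)))))
E
```

```text
blob [ 304   32   60  148 6214] [332.03476022  93.99919537]
yaw 7.73 width 54.1 slopes far u 539.3 max 539.8 min 389.4
pocket from far edge [ 551.59344897 -351.29430779]
x [(-48, np.int64(160)), (-47, np.int64(160)), (-46, np.int64(160)), (-45, np.int64(160)), (-44, np.int64(159)), (-43, np.int64(160)), (-42, np.int64(160)), (-41, np.int64(160)), (-40, np.int64(160)), (-39, np.int64(161)), (-38, np.int64(159)), (-37, np.int64(150)), (-36, np.int64(138)), (-35, np.int64(136)), (-34, np.int64(148)), (-33, np.int64(160)), (-32, np.int64(166)), (-31, np.int64(170)), (-30, np.int64(168)), (-29, np.int64(159)), (-28, np.int64(150)), (-27, np.int64(151)), (-26, np.int64(158)), (-25, np.int64(161)), (-24, np.int64(161)), (-23, np.int64(161)), (-22, np.int64(161)), (-21, np.int64(161)), (-20, np.int64(162)), (-19, np.int64(162)), (-18, np.int64(162)), (-17, np.int64(162)), (-16, np.int64(162)), (-15, np.int64(162)), (-14, np.int64(162)), (-13, np.int64(162)), (-12, np.int64(162)), (-11, np.int64(162)), (-10, np.int64(162)), (-9, np.int64(162)), (-8, np.int64(162)), (-7, np.int64(162)), (-6, n
[... 1842 characters left out ...]
np.int64(162)), (2, np.int64(163)), (3, np.int64(163)), (4, np.int64(162)), (5, np.int64(161)), (6, np.int64(161)), (7, np.int64(162)), (8, np.int64(163)), (9, np.int64(162)), (10, np.int64(161)), (11, np.int64(162)), (12, np.int64(163)), (13, np.int64(164)), (14, np.int64(164)), (15, np.int64(163)), (16, np.int64(163)), (17, np.int64(163)), (18, np.int64(161)), (19, np.int64(152)), (20, np.int64(143)), (21, np.int64(146)), (22, np.int64(157)), (23, np.int64(164)), (24, np.int64(166)), (25, np.int64(165)), (26, np.int64(157)), (27, np.int64(147)), (28, np.int64(147)), (29, np.int64(158)), (30, np.int64(168)), (31, np.int64(171)), (32, np.int64(171)), (33, np.int64(171)), (34, np.int64(171))]
```

Run:
```python
from h import *
w=snap("wrist"); p=manip.get_state()['tcp_pos'];y=np.radians(yaw())
mount(w,[320,267],p[2]+.0151)
im=w['color'].astype(int);hsv=cv2.cvtColor(w['color'],cv2.COLOR_RGB2HSV)
red=(im[:,:,0]-im[:,:,2]>40)&(hsv[:,:,1]>120)
c,s,ce=blob(w,red,[320,267]);P=plane(w,c,p[2]+.0151)[:,:2]-p[:2]
T=P@np.array([[np.cos(y),np.sin(y)],[np.sin(y),-np.cos(y)]]) *1000
# tool frame: x along, y = (sin,-cos)
T=np.c_[P@[np.cos(y),np.sin(y)],P@[np.sin(y),-np.cos(y)]]*1000
r=cv2.minAreaRect(T.astype(np.float32));print('sherd in tool',r,s)
```

```text
Traceback (most recent call last):
  File "h.py", line 39, in mount
    c,s,ce=blob(w,m,near); P=plane(w,c,z)[:,:2]*1000
           ~~~~^^^^^^^^^^
  File "h.py", line 32, in blob
    i=min(k,key=lambda i:np.hypot(*(ce[i]-near))); c=max(cv2.findContours((l==i).astype(np.uint8),0,1)[0],key=len)
ValueError: min() iterable argument is empty
```

Run:
```python
from h import *
w=snap("wrist"); p=manip.get_state()['tcp_pos'];y=np.radians(yaw())
im=w['color'].astype(int);print(im[267,320])
red=(im[:,:,0]-im[:,:,2]>45)&(im[:,:,0]>1.5*im[:,:,1]);red[:200]=0
c,s,ce=blob(w,red,[320,267]);P=plane(w,c,p[2]+.0151)[:,:2]-p[:2]
T=np.c_[P@[np.cos(y),np.sin(y)],P@[np.sin(y),-np.cos(y)]]*1000
print('sherd in tool',cv2.minAreaRect(T.astype(np.float32)),s)
```

```text
[88 54 39]
sherd in tool ((-0.3293476104736328, 0.5258674621582031), (35.462554931640625, 14.177821159362793), 0.4303606450557709) [ 306  235   30   65 1857]
```

Run:
```python
from h import *
plan([.5538,-.3505,.2],7.7,5,3);plan([.5538,-.3505,.05],7.7,5,3,[.5538,-.3505,.2],7.7)
```

```text
3 2.19 0.28 -0.03 0.86; 3 2.19 0.24 -0.03 0.86; 3 2.19 0.21 -0.03 0.86; 3 2.20 0.18 -0.03 0.86; 3 2.20 0.14 -0.03 0.86
3 0.00 0.00 3.00 -0.00; 3 0.00 0.00 3.00 -0.00; 3 0.00 0.00 3.00 -0.00; 3 0.00 0.00 3.00 -0.00; 3 0.00 0.00 3.00 -0.00
```

Request:
apply_moves(
  plan="3 2.19 0.28 0 0.86; 3 2.19 0.24 0 0.86; 3 2.19 0.21 0 0.86; 3 2.2 0.18 0 0.86; 3 2.2 0.14 0 0.86; 3 0 0 3 0; 3 0 0 3 0; 3 0 0 3 0; 3 0 0 3 0; 3 0 0 3 0; 3 0 0 0 0; 3 0 0 0 0",
)

```text
t: 9.05
tcp_pos: [0.5539, -0.3509, 0.0489]
tcp_rot: [0.998, 0.067, -0.0, -0.0]
contact_force: [0.3, -0.0, 0.0]
opening: 0.0351
grip_force: 40.2
```

Request:
apply_moves(
  plan="3 0 0 0 0; 3 0 0 0 0; 3 0 0 0 0",
)

```text
t: 9.35
tcp_pos: [0.5542, -0.3512, 0.0497]
tcp_rot: [0.998, 0.067, 0.001, 0.001]
contact_force: [-0.2, 0.2, -1.1]
opening: 0.0354
grip_force: 40.2
```

Run:
```python
from h import *
np.set_printoptions(precision=4,suppress=True)
w=snap("wrist","wrist4.png"); st=manip.get_state();print(st['tcp_pos'],yaw(),st['contact_force'])
```

```text
[ 0.5541 -0.3512  0.0493] 7.662787669959148 [ 0.1593  0.7311 -1.6728]
```

View pics/wrist4.png

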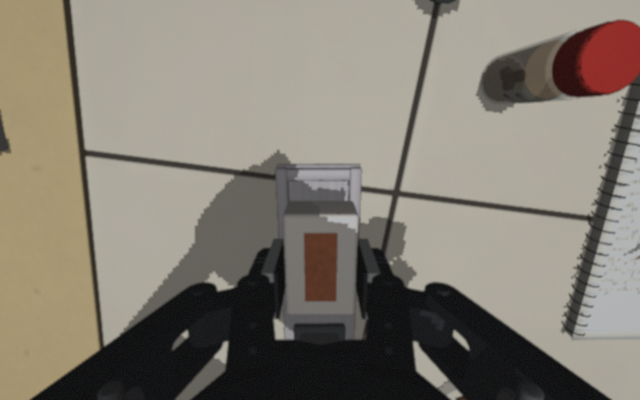

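The wrist view shows the held mount at (321,270) over the pocket, whose rim columns run 277–361 (centre 319). The measured pose is 0.7 mm too far towards tool +y, which matches the image. I correct that and descend.

Request:
apply_moves(
  plan="3 -0.03 -0.07 0 0; 3 0 0 1.2 0; 3 0 0 1 0; 3 0 0 0.6 0; 3 0 0 0.4 0; 3 0 0 0.3 0; 3 0 0 0.2 0; 3 0 0 0 0; 3 0 0 0 0; 3 0 0 0 0",
)

```text
t: 10.4
tcp_pos: [0.5536, -0.3504, 0.0116]
tcp_rot: [0.998, 0.067, 0.0, 0.0]
contact_force: [0.7, -0.2, 0.2]
opening: 0.0351
grip_force: 40.2
```

Request:
apply_moves(
  plan="3 0 0 0.1 0; 3 0 0 0 0; 3 0 0 0.05 0; 3 0 0 0 0; 3 0 0 0 0",
)

```text
t: 10.9
tcp_pos: [0.5536, -0.3503, 0.0105]
tcp_rot: [0.998, 0.067, 0.0, 0.0]
contact_force: [-2.8, 1.5, 6.8]
opening: 0.035
grip_force: 41.0
```

Request:
apply_moves(
  plan="3.8 0 0 0 0; 4.2 0 0 0 0; 4.8 0 0 0 0; 4.8 0 0 0 0; 5 0 0 -0.5 0; 5 0 0 -2 0; 5 0 0 -4 0; 6 0 0 -4 0; 8.5 0 0 -4 0; 8.5 -2 0 -2 0; 8.5 -3 0 0 0; 8.5 0 0 0 0",
)

```text
t: 12.1
tcp_pos: [0.502, -0.3575, 0.1764]
tcp_rot: [0.998, 0.066, 0.0, 0.001]
contact_force: [0.3, -0.3, -0.9]
opening: 0.0853
grip_force: 0.0
```

Request:
apply_moves(
  plan="8.5 -3 0 -2 0; 8.5 -2 0 0 0; 8.5 0 0 0 0; 8.5 0 0 0 0; 8.5 0 0 0 0",
)

```text
t: 12.6
tcp_pos: [0.4549, -0.3634, 0.1945]
tcp_rot: [0.998, 0.067, -0.0, -0.0]
contact_force: [0.7, 0.0, -0.6]
opening: 0.0849
grip_force: 0.0
```

Run:
```python
from h import *
np.set_printoptions(precision=4,suppress=True)
w=snap("wrist"); st=manip.get_state();print(st['tcp_pos'],yaw())
o=proj(w,[[.5536,-.351,.02]])[0].astype(int);print(o)
x0,y0=max(o[0]-70,0),max(o[1]-70,0)
cv2.imwrite('pics/c2.png',cv2.resize(w['color'][y0:y0+190,x0:x0+160],None,fx=3,fy=3)[:,:,::-1])
mount(w,o,.025); C,y,m=carrier(w,o,.007,7.7,(o[1]-40,o[1]+40))
```

```text
[ 0.4549 -0.3634  0.1945] 7.691956456542265
[320  82]
red [314  64  14  37 490] [320.2082  81.6592] c 553.5 -351.2 size 33.4 12.8 long yaw 7.3
white|red [314  64  14  37 490] [320.2082  81.6592] c 553.5 -351.2 size 33.4 12.8 long yaw 7.3
blob [ 293   43   55  141 5278] [321.4227 103.3782]
yaw 7.51 width 52.7 slopes far u 541.5 max 541.5 min 395.5
pocket from far edge [ 552.1008 -351.29  ]
```

View pics/c2.png

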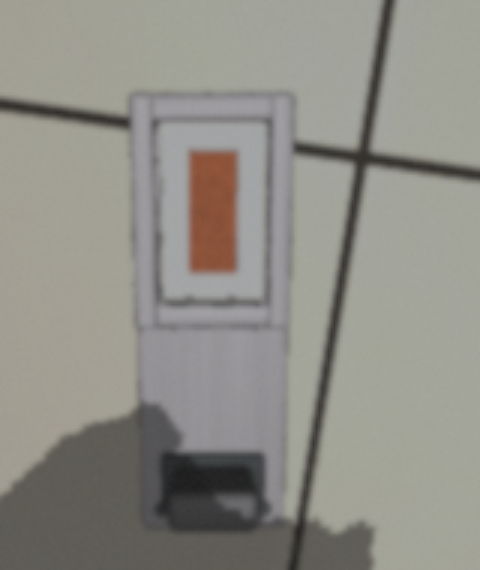

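The crop shows the mount sitting square inside the pocket, with even gaps and its rim visible on all sides. On the way to the tab I turn the tool and view the inspection camera.

Run:
```python
from h import *
plan([.5,-.18,.25],97.6,11,8.5)
```

```text
8.5 0.63 -1.60 -0.50 -8.17; 8.5 0.85 -1.49 -0.50 -8.17; 8.5 1.05 -1.36 -0.50 -8.17; 8.5 1.24 -1.19 -0.50 -8.17; 8.5 1.39 -1.00 -0.50 -8.17; 8.5 1.52 -0.80 -0.50 -8.17; 8.5 1.62 -0.57 -0.50 -8.17; 8.5 1.68 -0.34 -0.50 -8.17; 8.5 1.71 -0.09 -0.50 -8.17; 8.5 1.71 0.15 -0.50 -8.17; 8.5 1.67 0.39 -0.50 -8.17
```

Request:
apply_moves(
  plan="8.5 0.63 -1.6 -0.5 -8.2; 8.5 0.85 -1.5 -0.5 -8.2; 8.5 1.05 -1.36 -0.5 -8.2; 8.5 1.24 -1.2 -0.5 -8.2; 8.5 1.4 -1 -0.5 -8.2; 8.5 1.5 -0.8 -0.5 -8.2; 8.5 1.6 -0.57 -0.5 -8.2; 8.5 1.7 -0.34 -0.5 -8.2; 8.5 1.7 -0.1 -0.5 -8.2; 8.5 1.7 0.15 -0.5 -8.2; 8.5 1.7 0.4 -0.5 -8; 8.5 0 0 0 0",
)

```text
t: 13.85
tcp_pos: [0.4997, -0.1784, 0.2503]
tcp_rot: [0.656, 0.755, 0.0, 0.0]
contact_force: [-0.3, -0.4, -0.2]
opening: 0.085
grip_force: 0.0
```

Request:
apply_moves(
  plan="8.5 0 0 0 0; 8.5 0 0 0 0; 8.5 0 0 0 0",
)

```text
t: 14.15
tcp_pos: [0.4987, -0.1805, 0.2494]
tcp_rot: [0.659, 0.752, -0.0, -0.0]
contact_force: [0.2, 0.3, 0.3]
opening: 0.0851
grip_force: 0.0
```

Run:
```python
from h import *
np.set_printoptions(precision=4,suppress=True)
w=snap("wrist","wrist5.png"); st=manip.get_state();print(st['tcp_pos'],yaw())
```

```text
[ 0.4987 -0.1805  0.2495] 97.55482750692948
```

View pics/wrist5.png

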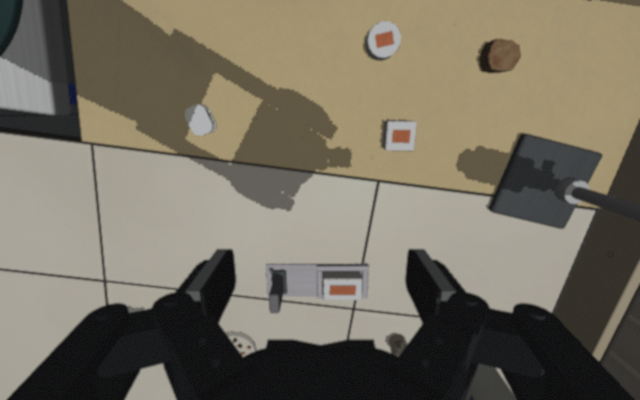

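The wrist view shows the camera's base plate with corners near (525,134), (601,155), (566,226) and (490,208), and the post's foot at (577,192). The mount is visible in the carrier at (343,289). Next I fit the base outline.

Run:
```python
from h import *
np.set_printoptions(precision=1,suppress=True)
w=snap("wrist"); im=w['color'].astype(int)
print(im[160,540],im[215,550],im[180,570],im[160,600])
m=(im[:,:,2]-im[:,:,0]>-4)&(im.max(2)<110); m[:120]=0;m[240:]=0;m[:,:470]=0;m[:,612:]=0
m=cv2.morphologyEx(m.astype(np.uint8),cv2.MORPH_OPEN,np.ones((3,3)))
c,s,ce=blob(w,m,[545,180],500);print(s,ce)
h=cv2.convexHull(c.astype(np.float32))
q=cv2.approxPolyDP(h,6,True).reshape(-1,2);print(q)
for z in(0,.01):
    P=plane(w,h.reshape(-1,2),z)[:,:2]*1000;(cx,cy),sz,a=cv2.minAreaRect(P.astype(np.float32));print(z,cx,cy,sz,a)
    print(plane(w,q,z)[:,:2]*1000)
print('post foot',plane(w,[[577,192]],.015)*1000)
```

```text
[67 70 73] [65 68 70] [54 56 55] [134 123  98]
[ 490  135  122   93 6747] [545.5 181.8]
[[490. 204.]
 [523. 135.]
 [599. 154.]
 [611. 209.]
 [563. 227.]
 [495. 212.]]
0 830.6605834960938 -167.50204467773438 (109.92706298828125, 169.20248413085938) 83.76080322265625
[[ 742.3 -203.6]
 [ 756.7 -105.8]
 [ 865.3 -116.6]
 [ 913.5 -188.5]
 [ 856.6 -223.7]
 [ 752.8 -214.3]]
0.01 821.9572143554688 -165.966552734375 (107.12429809570312, 164.88841247558594) 83.76080322265625
[[ 735.8 -201.2]
 [ 749.9 -105.8]
 [ 855.7 -116.4]
 [ 902.7 -186.5]
 [ 847.3 -220.7]
 [ 746.1 -211.6]]
post foot [[ 842.4 -168.5   15. ]]
```

I've used up my picture views, so the rest is numeric. I'll get the camera's yaw from straight-line fits to the base edges and the post's position from its vertical line in two or three views.

Run:
```python
from h import *
np.set_printoptions(precision=1,suppress=True)
w=snap("wrist"); im=cv2.GaussianBlur(w['color'],(3,3),0).astype(float)
g=im.sum(2)/3
# edges: for each column find steepest gradient row near expected line
def edge(p,q,half=6,vert=True,n=60,g=g,s=w,pol=None):
    p,q=np.array(p,float),np.array(q,float);d=(q-p)/np.hypot(*(q-p));nn=np.array([-d[1],d[0]]);ts=np.arange(-half,half+.01,.25);out=[]
    for f in np.linspace(.08,.92,n):
        X=(p+(q-p)*f)+nn*ts[:,None]
        v=cv2.remap(g.astype(np.float32),X[:,0].astype(np.float32).reshape(1,-1),X[:,1].astype(np.float32).reshape(1,-1),1)[0]
        gr=np.gradient(cv2.GaussianBlur(v.reshape(1,-1),(9,1),0)[0]); k=np.argmax(abs(gr)); 
        if abs(gr[k])>1.5: out.append(X[k])
    out=np.array(out);L=cv2.fitLine(out.astype(np.float32),cv2.DIST_HUBER,0,.01,.01).ravel();return L,len(out)
def show(nm,L,z,s):
    P=plane(s,[L[2:]-20*L[:2],L[2:]+20*L[:2]],z)*1000;d=P[1]-P[0];d=d*np.sign(d[np.argmax(abs(d[:2]))]);a=np.degrees(np.arctan2(d[1],d[0]));
    th=np.radians(-6.5);e=np.array([np.cos(th),np.sin(th)]);n=np.array([-e[1],e[0]]);mid=P.mean(0)[:2]
    print(nm,'yaw %.2f  e %.1f n %.1f'%(a,mid@e,mid@n))
E_={'+y':([524,135],[600,154]),'-y':([496,212],[563,227]),'-x':([491,205],[523,136]),'+x':([600,156],[588,184])}
for k,(p,q) in E_.items():
    L,n=edge(p,q)
    for z in(0.0,.01): show('%s %d z%g'%(k,n,z),L,z,w)
# post: from three views
s=snap("scene");d=snap("side")
def post(cam,p,q,hw):
    gg=cv2.cvtColor(cam['color'],cv2.COLOR_RGB2GRAY).astype(np.float32);p,q=np.array(p,float),np.array(q,float);dd=(q-p)/np.hypot(*(q-p));nn=np.array([-dd[1],dd[0]]);ts=np.arange(-hw,hw+.01,.25);mid=[];wd=[]
    for f in np.linspace(0,1,25):
        X=(p+(q-p)*f)+nn*ts[:,None];v=cv2.remap(gg,X[:,0].astype(np.float32).reshape(1,-1),X[:,1].astype(np.float32).reshape(1,-1),1)[0]
        gr=np.gradient(cv2.GaussianBlur(v.reshape(1,-1),(7,1),0)[0]);a,b=np.argmin(gr),np.argmax(gr);mid.append((X[a]+X[b])/2);wd.append((ts[b]-ts[a]))
    print('post width px',np.round(np.percentile(wd,[10,50,90]),1));return np.array(mid)
A=[];B=[]
for nm,cam,p,q,hw in(('scene',s,[232,300],[217,268],7),('side',d,[197,230],[189,150],8),('wrist',w,[592,197],[630,211],12)):
    m=post(cam,p,q,hw);c,r=rays(cam,m);r=r.mean(0) if 0 else r
    an=np.arctan2(r[:,1],r[:,0]);a=np.median(an);print(nm,'bearing',np.degrees(a),'spread',np.degrees(an.std()))
    nn=np.array([-np.sin(a),np.cos(a)]);A.append(nn);B.append(nn@c[:2])
A=np.array(A);B=np.array(B)
for I in([0,1],[0,2],[1,2],[0,1,2]):print(I,np.linalg.lstsq(A[I],B[I],rcond=None)[0]*1000)
```

```text
+y 60 z0 yaw -6.26  e 818.8 n -16.0
+y 60 z0.01 yaw -6.26  e 810.7 n -16.9
-y 60 z0 yaw -6.18  e 837.0 n -128.4
-y 60 z0.01 yaw -6.18  e 828.4 n -126.4
-x 60 z0 yaw 84.24  e 759.3 n -68.5
-x 60 z0.01 yaw 84.24  e 752.6 n -68.0
+x 60 z0 yaw 83.97  e 877.8 n -39.4
+x 60 z0.01 yaw 83.97  e 868.1 n -39.7
post width px [6.6 7.  7.5]
scene bearing -95.78082929469144 spread 0.1283573796936729
post width px [-4.  -2.   8.2]
side bearing -63.640431879599554 spread 0.4429166958261824
post width px [ 4.6 12.  13. ]
wrist bearing -10.061397440069639 spread 0.49988380745989514
[0, 1] [ 829.4 -173.7]
[0, 2] [ 830.1 -167.7]
[1, 2] [ 826.1 -167. ]
[0, 1, 2] [ 828.6 -168.3]
```

The fits agree. The base yaw is about −6.1°, the post is near (829.5, −168) mm, and the base centre is near (800, −163). That puts the lens at about (720, −154.5), which matches the earlier triangulation at z = 0.28. The focus is therefore at (606, −142, 200). Now I go to the tab.

Run:
```python
from h import *
plan([.4596,-.3637,.1],97.6,6,5)
```

```text
5 -2.94 -1.05 2.50 0.00; 5 -2.94 -1.05 2.50 0.00; 5 -2.94 -1.05 2.50 0.00; 5 -2.95 -1.05 2.50 0.00; 5 -2.95 -1.05 2.50 0.00; 5 -2.95 -1.05 2.50 0.00
```

Request:
apply_moves(
  plan="5 -2.94 -1.05 2.5 0; 5 -2.94 -1.05 2.5 0; 5 -2.94 -1.05 2.5 0; 5 -2.95 -1.05 2.5 0; 5 -2.95 -1.05 2.5 0; 5 -2.95 -1.05 2.5 0; 5 0 0 0 0; 5 0 0 0 0; 5 0 0 0 0; 5 0 0 0 0",
)

```text
t: 15.4
tcp_pos: [0.4606, -0.363, 0.101]
tcp_rot: [0.658, 0.753, 0.0, 0.001]
contact_force: [-0.0, -0.0, 0.2]
opening: 0.0501
grip_force: 0.0
```

Run:
```python
from h import *
np.set_printoptions(precision=4,suppress=True)
w=snap("wrist","wrist6.png"); st=manip.get_state();print(st['tcp_pos'],yaw(),st['opening'])
o=proj(w,[[.4596,-.3637,.058],[.5538,-.3511,.025]]);print(o)
mount(w,o[1],.025)
im=w['color'];r,c=o[0].astype(int);g=cv2.cvtColor(im,cv2.COLOR_RGB2GRAY)
print(g[c-4,r-60:r+61:3],g[c+10,r-60:r+61:3]); print(g[c-50:c+60:4,r])
```

```text
[ 0.4605 -0.363   0.1009] 97.72076800475025 0.049737124434109714
[[318.4663 222.6407]
 [439.45   207.0297]]
red [416 200  47  16 724] [438.8798 207.4669] c 553.5 -351.6 size 35.6 12.5 long yaw 7.7
white|red [ 403  186   74   42 1894] [439.1816 206.8273] c 553.5 -351.1 size 54.4 34.1 long yaw 7.7
[102 101 101 102 102 103 101 102 102 101 103 102 103  86  89  73  47  46
  59  63  62  62  63  54  71 145 153 152 152 153 153 153 153 153 153 153
 155 154 154 154 155] [ 94  90  83  77  69  60  53  46  43  45  49  57  70  83 123 136 166 107
  57  61  62  62  62  59 162 175 175 174 175 173 174 174 174 175 174 174
 175 174 173 174 171]
[ 94  77  46  41  38  38  37  39  61  63  63  61  63  62  61  62  61  69
 173 173 175 174 174 174 173 174 174 174]
```

The tab's top is centred under the tool, so I descend and grip.

Request:
apply_moves(
  plan="5 0 0 2 0; 5 0 0 2.5 0; 5 0 0 2 0; 5 0 0 1.2 0; 5 0 0 0.7 0; 5 0 0 0 0; 5 0 0 0 0; 4 0 0 0 0",
  grip_force=80,
)

```text
t: 16.25
tcp_pos: [0.4603, -0.3638, 0.0169]
tcp_rot: [0.658, 0.753, -0.0, 0.001]
contact_force: [-0.4, 0.2, 0.4]
opening: 0.0399
grip_force: 0.0
```

Request:
apply_moves(
  plan="2.5 0 0 0 0; 1.8 0 0 0 0; 1.5 0 0 0 0; 1 0 0 0 0; 1 0 0 0 0; 1 0 0 0 0; 1 0 0 0 0; 1 0 0 0 0; 1 0 0 0 0",
  grip_force=80,
)

```text
t: 17.15
tcp_pos: [0.46, -0.3636, 0.0162]
tcp_rot: [0.658, 0.753, -0.0, 0.0]
contact_force: [-1.9, 1.8, 5.6]
opening: 0.0131
grip_force: 78.8
```

Run:
```python
from h import *
np.set_printoptions(precision=4,suppress=True)
w=snap("wrist"); st=manip.get_state();print(st['tcp_pos'],yaw(),st['opening'],st['grip_force'],st['contact_force'])
mount(w,proj(w,[[.5538,-.3511,.025]])[0],.025)
```

```text
[ 0.46   -0.3636  0.0161] 97.665701192853 0.013410969678306914 78.76787781715393 [-1.5037  1.3425  4.8321]
red [ 468  249   77   25 1731] [505.7984 260.5315] c 554.0 -351.9 size 36.4 13.7 long yaw 7.6
white|red [ 468  249   77   25 1731] [505.7984 260.5315] c 554.0 -351.9 size 36.4 13.7 long yaw 7.6
```

Request:
apply_moves(
  plan="1 0 0 -0.5 0; 1 0 0 -1 0; 1 0 0 -1.5 0; 1 0 0 -2 0; 1 0 0 -2.5 0; 1 0 0 -2.5 0; 1 0 0 -2.5 0; 1 0 0 -2 0; 1 0 0 -1.5 0; 1 0 0 -1 0; 1 0 0 -0.5 0; 1 0 0 0 0",
)

```text
t: 18.4
tcp_pos: [0.4599, -0.3635, 0.191]
tcp_rot: [0.658, 0.753, 0.0, 0.0]
contact_force: [0.1, 0.5, -3.5]
opening: 0.0131
grip_force: 78.0
```

Run:
```python
from h import *
np.set_printoptions(precision=4,suppress=True)
w=snap("wrist"); st=manip.get_state();p=st['tcp_pos'];print(p,yaw(),st['opening'],st['grip_force'],st['contact_force'])
z=p[2]-.0161+.025; mount(w,[505,260],z)
plan([.5115,-.1322,.1911],83.9,12,1)
```

```text
[ 0.4598 -0.3634  0.1903] 97.66598626271838 0.012926289655275617 78.02947998046875 [-0.0356  0.1223 -3.0741]
red [ 468  249   77   25 1737] [505.6528 260.563 ] c 554.4 -352.1 size 36.7 13.8 long yaw 7.6
white|red [ 468  249   77   25 1737] [505.6528 260.563 ] c 554.4 -352.1 size 36.7 13.8 long yaw 7.6
1 1.85 0.68 -0.01 1.15; 1 1.87 0.65 -0.01 1.15; 1 1.88 0.61 -0.01 1.15; 1 1.89 0.57 -0.01 1.15; 1 1.90 0.53 -0.01 1.15; 1 1.91 0.50 -0.01 1.15; 1 1.92 0.46 -0.01 1.15; 1 1.93 0.42 -0.01 1.15; 1 1.94 0.38 -0.01 1.15; 1 1.94 0.34 -0.01 1.15; 1 1.95 0.30 -0.01 1.15; 1 1.96 0.26 -0.01 1.15
```

The carrier lifted without sagging: the mount's pixel position in the wrist view is unchanged. Now I move it to the focus.

Request:
apply_moves(
  plan="1 0.9 0.35 0 0.6; 1 1.85 0.68 0 1.15; 1 1.87 0.65 0 1.15; 1 1.88 0.61 0 1.15; 1 1.89 0.57 0 1.15; 1 1.9 0.53 0 1.15; 1 1.91 0.5 0 1.15; 1 1.92 0.46 0 1.15; 1 1.93 0.42 0 1.15; 1 1.94 0.38 0 1.15; 1 1.94 0.34 0 1.15; 1 1.95 0.3 0 1.15",
)

```text
t: 19.65
tcp_pos: [0.5116, -0.1412, 0.19]
tcp_rot: [0.741, 0.671, -0.0, -0.001]
contact_force: [0.9, -0.1, -2.3]
opening: 0.0131
grip_force: 78.0
```

Request:
apply_moves(
  plan="1 0.6 0.1 0 0.5; 1 0.3 0 0 0; 1 0 0 0 0; 1 0 0 0 0; 1 0 0 0 0; 1 0 0 0 0; 1 0 0 0 0",
)

```text
t: 20.35
tcp_pos: [0.5137, -0.1341, 0.1908]
tcp_rot: [0.744, 0.668, -0.0, -0.0]
contact_force: [0.1, 0.3, -2.6]
opening: 0.0134
grip_force: 78.0
```

Run:
```python
from h import *
np.set_printoptions(precision=4,suppress=True)
w=snap("wrist"); st=manip.get_state();p=st['tcp_pos'];print(p,yaw(),st['opening'],st['grip_force'],st['contact_force'])
z=p[2]-.0161+.025;print(z); mount(w,[505,260],z)
def tri(A,a,B,b):
    c1,d1=rays(A,[a]);c2,d2=rays(B,[b]);d1=d1[0];d2=d2[0]
    t=np.linalg.lstsq(np.c_[d1,-d2],c2-c1,rcond=None)[0];P=c1+d1*t[0];q=c2+d2*t[1];return (P+q)/2,np.linalg.norm(P-q)
s=snap("scene","s7.png");d=snap("side","d7.png");ce={}
for n,k in(('scene',s),('side',d)):
    o=proj(k,[[.606,-.1423,.2]])[0];im=k['color'].astype(int);m=(im[:,:,0]-im[:,:,2]>25)&(im[:,:,0]>1.5*im[:,:,1])
    try: c,S,ce[n]=blob(k,m,o,8);print(n,o,S,ce[n])
    except Exception as e: print(n,o,'none')
if len(ce)==2: print('sherd tri',tri(s,ce['scene'],d,ce['side']))
# lens: dark blob extreme near expected
for n,k in(('scene',s),('side',d)): print(n,'lens expected',proj(k,[[.7203,-.1545,.28]])[0])
```

```text
[ 0.5137 -0.1341  0.1908] 83.89933212282988 0.012719745861342979 77.96851873397827 [ 0.3048 -0.2317 -2.5099]
0.19970676856636424
red [ 468  248   77   25 1790] [505.5525 259.9402] c 607.9 -144.4 size 36.4 13.7 long yaw -6.1
white|red [ 468  248   77   25 1790] [505.5525 259.9402] c 607.9 -144.4 size 36.4 13.7 long yaw -6.1
scene [315.9704 231.0381] [308 227  14   9  53] [314.1887 231.3019]
side [286.7452 185.2018] [279 184  15   3  24] [285.5833 184.75  ]
sherd tri (array([ 0.6092, -0.1443,  0.1999]), np.float64(0.0005659985772669181))
scene lens expected [264.6751 238.0899]
side lens expected [232.7195 145.0393]
```

The wrist view and the scene/side triangulation agree that the mount face is at (608–609, −144.4, 200), about 2.5 mm off target in x and 2 mm in y. The yaw is right at −6.1°. One small correction.

Request:
apply_moves(
  plan="1 0.09 -0.13 -0.02 0; 1 0.08 -0.12 0 0; 1 0 0 0 0; 1 0 0 0 0; 1 0 0 0 0; 1 0 0 0 0; 1 0 0 0 0; 1 0 0 0 0; 1 0 0 0 0; 1 0 0 0 0",
)

```text
t: 21.5
tcp_pos: [0.5114, -0.1319, 0.191]
tcp_rot: [0.744, 0.669, -0.0, -0.0]
contact_force: [-0.0, 0.0, -2.0]
opening: 0.0129
grip_force: 78.0
```

Run:
```python
from h import *
np.set_printoptions(precision=4,suppress=True)
w=snap("wrist"); st=manip.get_state();p=st['tcp_pos'];print(p,yaw(),st['tcp_rot'],st['opening'],st['grip_force'])
mount(w,[505,260],.2)
# lens check: bright/dark tip of black head, scene & side, rows/cols extreme of dark blob
for n,o in(('scene',(245,240)),('side',(212,130))):
    k=snap(n); g=k['color'].max(2)<45; c,S,ce=blob(k,g,o,80); print(n,S,'rightmost',c[c[:,0]>=c[:,0].max()-2].mean(0))
```

```text
[ 0.5114 -0.1319  0.191 ] 83.91545324534542 [ 0.7436  0.6686 -0.     -0.    ] 0.01304379148203406 77.97341823577881
red [ 468  248   77   25 1792] [505.5519 259.9442] c 605.5 -142.1 size 36.4 13.7 long yaw -6.1
white|red [ 468  248   77   25 1792] [505.5519 259.9442] c 605.5 -142.1 size 36.4 13.7 long yaw -6.1
scene [223 226  45  33 999] rightmost [266.4167 238.5   ]
side [ 187  109   50   42 1163] rightmost [235. 141.]
```

```bash
python3 -c "
from bench import manip
print(manip.close_job())"
```

```text
the job is handed in; nothing more can be done
None
```

I seated the oblong mount in the carrier's pocket and handed the job in with the arm still holding the carrier at the inspection camera. The mount's face measured within about 1 mm of the focus point I worked out from the images, at the matching yaw. No verdict came back.

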